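# Tip the workshop radio face down and take out its battery

### The job

Slide the standing radio up until its foot rests against the near edge of the padded board, then tip it over that edge so it lies face down on the board with its foot still at the edge. Squeeze in the red sprung tab of the battery pack on its back, lift the pack out without lifting the radio, and stand the pack plug end down in the green tray. Push the radio gently, and leave the lamp above the board and the other things alone.

Things in the scene. Friction and masses are not known exactly. Their poses are not given: they have to be found in the camera images.
- board: Fixed black-topped plywood board, 300 mm (x) by 320 mm (y), 8 mm thick, lying on the bench. Origin: middle of its near lower edge, at bench height; x points across the board away from that edge (roughly away from the robot), y along the edge, z up. The 8 mm high near edge is the stop for the radio's foot; the radio stands on the bench short of it.
- stop (a point): Middle of the board's near upper edge (8 mm above the board's origin), same axes as the board.
- lamp: Fixed LED bar lamp over the board; origin and axes the board's, within a few mm. Bar along y, 540 mm long, x 65 to 95 mm, 234 to 257 mm above the bench; 14 mm posts at x 80, y +-260 mm, 60 mm feet. It hangs just beyond the pack once the radio lies, so an upright gripper has no room: lean the tool 30 to 45 degrees, wrist towards -x.
- radio: Yellow and black workshop radio, 96 mm deep (x), 180 wide (y), 160 high (z), about 0.7 kg (varies) without pack; too big to grip. Origin: centre of its underside; x points out of its front, towards the board; z up as it stands. Starts 25 to 60 mm short of the board, a little askew. Back face x = -48 mm, flat but for the battery bay (51 to 99 mm above the underside, y -25.5 to +38 mm).
- toe (a point): Middle of the radio's lower front edge (radio x 48 mm, z 0), which meets the stop. Once tipped over the stop the radio's x points down, its back face is up, about 104 mm above the bench, and its lower end overhangs the board's edge by some 20 to 35 mm. The case slides easily on the bench, even pushed high, and grips on the board.
- pack: Grey battery pack with blue end, about 0.2 kg, in the radio's back. Origin: level with the back face (1 or 2 mm deeper once the radio lies); axes as the radio's, x to the plug end. Block: x -28 (outer end, sticks out) to +32 mm (plug end), y -24 to +19, z +-22.5. Latched it moves only some 4 mm; with the tab in it pulls straight out along -x with little force, clear of the bay after 36 mm.
- tab (a joint): Red sprung tab on the pack's +y side: 0 = out (latched), 0.006 m = fully in (towards -y), free beyond 0.004. 3 N to start, 9 N fully in. Gripping the pack across y, one finger on the tab and one on the opposite side, with 20 N or more squeezes it in: pack and tab are then 49 mm wide instead of 55.
- tab_face (a point): Point on the outer face of the tab (pack x -16, y +31, z 0 mm when out), where a finger presses; the face reaches from pack x -26 mm down into the bay and is 26 mm wide along z.
- tray: Fixed green open tray, 150 by 150 mm, walls 5 mm thick and 20 mm high, floor 5 mm thick; origin: centre of its underside. It stands left or right of the radio, the mallet on the other side.
- mallet: Bystander: round wooden carver's mallet standing on its head, 92 mm across, 240 mm high. Origin: centre of its underside.
- glue: Bystander: white glue bottle, 52 mm across, 130 mm high, on the bench to the left. Origin: centre of its underside.
- offcut: Bystander: light wooden offcut 90 x 50 x 30 mm, on the bench to the right. Origin: centre of its underside.
There are look-alikes about, which are no part of the job. Several things have the shape of the pack; the one meant has the colours described above.

How it is judged (in metres and radians):
On the way, in this order (a step that is already met when the one before it is completed fails the run):
1. the radio, still upright, has its foot against the board's edge (within 6 mm, square to it within about 6 degrees) (x of toe in the frame of stop above -0.006 m and angle between radio's own z axis and vertical below 0.12 rad and angle between the x axis of radio and the x axis of board, either way round below 0.11 rad), for 0.1 s.
2. the radio lies face down on the board, its foot still at the edge, and is at rest, the pack still latched in (angle between radio's own x axis and vertical above 3 rad and x of toe in the frame of stop between -0.04 and 0.012 m and angle between the z axis of radio and the x axis of board, either way round below 0.17 rad and y of toe in the frame of stop between -0.06 and 0.06 m and linear speed of radio below 0.02 m/s and x of pack in the frame of radio above -0.054 m), for 0.2 s.
3. the tab is squeezed in while the radio lies there and the pack is still home (angle between radio's own x axis and vertical above 3 rad and x of toe in the frame of stop between -0.04 and 0.012 m and angle between the z axis of radio and the x axis of board, either way round below 0.17 rad and y of toe in the frame of stop between -0.06 and 0.06 m and value of joint tab above 0.004 m and x of pack in the frame of radio above -0.056 m), for 0.05 s.
4. the pack is out of the bay, the radio still lying there (angle between radio's own x axis and vertical above 3 rad and x of toe in the frame of stop between -0.04 and 0.012 m and angle between the z axis of radio and the x axis of board, either way round below 0.17 rad and y of toe in the frame of stop between -0.06 and 0.06 m and x of pack in the frame of radio below -0.083 m), for 0.1 s.
At the end, for the whole second after the job is handed in: The radio lies face down (within 8 deg), its lower front edge at most 40 mm short of and 12 mm past the board's edge, within 60 mm of the edge's middle, square to 10 deg; the pack stands plug end down (within 14 deg) on the tray floor, within 60 mm of the tray's centre; both at rest (angle between radio's own x axis and vertical above 3 rad and x of toe in the frame of stop between -0.04 and 0.012 m and angle between the z axis of radio and the x axis of board, either way round below 0.17 rad and y of toe in the frame of stop between -0.06 and 0.06 m and linear speed of each of radio, pack below 0.02 m/s and horizontal distance between pack and tray below 0.06 m and height (world z) of pack below 0.045 m and angle between pack's own x axis and vertical above 2.9 rad and contact force between pack and tray above 0.5 N); the robot touches nothing.
It fails at once if the radio is pushed with more than 40 N (contact force between the fingers and radio above 40 N).
It fails at once if the lying radio is lifted clear of the board (angle between radio's own x axis and vertical above 2.9 rad and height (world z) of radio above 0.08 m).
It fails at once if the lamp is touched with more than 3 N (contact force between any of the arm, the fingers, pack and lamp above 3 N).
It fails at once if the mallet, glue bottle or offcut is moved over 25 mm (distance of any of mallet, glue, offcut from where it was at the start of the episode above 0.025 m).
It also fails if it takes over 61 s, if anything falls off the work surface, if the arm or the gripper's body presses on something with over 40 N, if the wrist force passes 120 N, or if a joint passes its speed limit or range.

### The arm

A 6-joint arm with a two-finger parallel gripper is mounted at the origin on the work surface. World frame = base frame: x ahead of the robot, y to its left, z up, the work surface at z = 0. Lengths are in mm, angles in rad, forces in N, time in s.
With the tool pointing down it reaches from about 275 to 750 mm from the base axis. Payload 10.2 kg.
Tool frame: the origin (TCP) lies at the very end of the fingers, on their centre line; the grasp point (between the pads) lies 19 mm behind it (ctrl.tcp_to_grasp is the distance from the TCP to the grasp point, in mm); z points along the fingers, x is the direction in which the jaws open and shut, and the axes are right-handed (so a half turn about z gives the same grasp; the last joint's range is limited). The gripper opens to 85 mm and grips with 20 to 120 N. Pads are 22 mm wide; open, the fingers measure 114 mm over their backs; the gripper's body (76 mm by 85 mm) begins 54 mm behind the grasp point. The pads swing forward as they close: fully open they stand 13 mm farther back than shut.
Start: joints at [-1.495, 0.313, 1.498, -0, 1.331, -0.223], TCP at [154.533, -501.748, 231.294] pointing down, gripper open.
Joint ranges: [-2.94, 2.94], [-0.97, 2.17], [0.19, 2.56], [-1.23, 4.37], [0.02, 3.11], [-2.88, 2.88]. Speed limits (rad/s): [2.39, 2.39, 3.01, 3.14, 3.14, 3.14].

### API

Orientations are given as a unit quaternion [w, x, y, z].
In Python, from rig import monitor, vision, order, ctrl gives the robot as it stands. The module is installed in compiled form; this text tells all that it offers.
- The arm moves only by the shell command python3 -m pendant 'ROWS' [FORCE]. ROWS is JSON, a list that holds one entry, the list of rows, each a list of 5 numbers: the closure, from -1 (fully open) to 1 (shut), then the shift along the world's x, y, z in m, then the turn about the world's z in degrees. In form: [[[fingers, dx, dy, dz, spin], ...]]. A call has 1 to 20 rows; each row is the pose to reach, as a shift and turn from the pose commanded when the call began; what a row does not reach only later rows make up. A row lasts 1/10 s, in which the tool goes at most 50 mm and 8.59 degrees, less where a joint would pass 70% of its speed; a pose out of reach is approached as far as the arm can. A call with a gripper value outside its range is refused whole. The fingers move at their own pace and stop on an object; FORCE is the grip in N (left out, the last holds). Time passes only in rows, so rows that repeat a pose let the fingers close. It gives the time, the measured TCP pose, the force and the opening at its end, in the units of the state.
- monitor.sense(): the state, without advancing time (a new reading comes with each control period).
- vision.capture(name): name is "scene" or "top" or "wrist"; returns (picture, depth): 384x512x3 uint8, red, green, blue; 384x512 float32, mm along the optical axis (not along the pixel's ray), 0 where there is no reading.
- vision.camera_info(name): a dict with "fov_y" (degrees; the focal length in pixels is half the picture's height over the tangent of half this angle, whatever the lens; pixels are square), "cx", "cy" (the principal point, pixels), "R" (3x3) and "t" (3): a world point X has camera coordinates R X + t; the wrist camera has in their place "hand_eye" (4x4, takes a point from camera to tool coordinates, whose origin is the TCP and whose axes are the tool frame's). Camera axes: x right, y down, z forward; pixel columns grow to the right and rows downward; lengths in mm; the calibration is good to about 2 mm. A picture is of the moment at which its call begins: read the wrist's pose just before it. camera_info takes no time and is no camera call.
- order.finish_job(): hands the job in, once; it reports no verdict.
The state is a dict: "time_s": time; "joints": joint angles; "dq": joint speeds; "tau": joint torques, N m; "eef_pos": TCP position; "ee_rot": TCP orientation; "force": force on the tool from outside, world axes, zero at the start; "wrist_torque": the same for the moment, N m; "grip_width": opening from 0.0 (shut) to 1.0 (fully open).
Only numpy, scipy, OpenCV 4.12 (cv2) and the standard library are available. Lean on these libraries where they do the work, as an engineer would, in place of code of your own. Each camera call takes 0.05 s, during which the arm holds its last target.

## Working session

There is one attempt and no reset: what is moved stays moved. The work goes in short steps, Python scripts to look and compute and a shell command to move; the robot and the scene stay as the last step left them, time stands still between calls to the robot, and variables do not carry over. Pictures are saved under pics/ and viewed, and the job is handed in when it is done.

```bash
mkdir -p pics; ls -la
python3 - <<'E'
from rig import monitor, vision, order, ctrl
import cv2,numpy as np
s=monitor.sense(); print(s); print(ctrl.tcp_to_grasp,[a for a in dir(ctrl) if a[0]!='_'])
for n in ["scene","top","wrist"]:
    p,d=vision.capture(n); np.savez('pics/%s0.npz'%n,p=p,d=d)
    cv2.imwrite('pics/%s0.png'%n,cv2.cvtColor(p,cv2.COLOR_RGB2BGR)); print(n,vision.camera_info(n))
E
```

```text
total 12
drwxr-xr-x  3 agent agent 4096 Dec  6 21:34 .
drwxr-xr-x 23 root  root  4096 Dec  6 21:33 ..
drwxr-xr-x  2 agent agent 4096 Dec  6 21:34 pics
{'time_s': 0.0, 'joints': array([-1.49544650e+00,  3.13480484e-01,  1.49844326e+00,  1.08280587e-05,
        1.33099328e+00, -2.23425334e-01]), 'dq': array([-0.00018403, -0.00010988,  0.00108208,  0.00187348, -0.00104341,
        0.00151049]), 'tau': array([ 3.52117313e-04, -4.12265790e+01, -2.59738612e+01, -1.78491005e-04,
        4.16212308e-03, -5.21319265e-06]), 'eef_pos': array([ 154.49219147, -501.48604658,  230.71715252]), 'ee_rot': array([-5.05018807e-04,  8.04470889e-01, -5.93991709e-01, -4.28332324e-04]), 'force': array([ 0.94612671, -0.45467725,  0.345196  ]), 'wrist_torque': array([-0.0288425 , -0.0124154 , -0.01321441]), 'grip_width': 1.0045523882399734}
18.700000000000003 ['PlanningError', 'tcp_to_grasp']
scene {'fov_y': 50.5533868939041, 'cx': 250.3125951321854, 'cy': 184.6348458585413, 'R': array([[-0.8938052 , -0.4482258 , -0.01434927],
       [-0.37496709,  0.76450619, -0.52433764],
       [ 0.24599176, -0.46327521, -0.85138953]]), 't': array([ 467.74321995,  234.33889564, 1243.09419411])}
top {'fov_y': 52.18158962183605, 'cx': 255.94115063402253, 'cy': 192.4227820286945, 'R': array([[ 0.01214957, -0.9999177 ,  0.004122  ],
       [-0.98718492, -0.01265063, -0.15907826],
       [ 0.15911731, -0.00213645, -0.98725737]]), 't': array([ -10.44348705,  509.97847448, 1168.44391325])}
wrist {'fov_y': 60.13660808094628, 'cx': 255.89666197190755, 'cy': 193.33787794462341, 'hand_eye': array([[ 9.99999442e-01, -9.95366774e-04, -3.54619757e-04,
        -3.79569829e-01],
       [ 1.05365440e-03,  9.64585468e-01,  2.63768393e-01,
        -6.62057518e+01],
       [ 7.95147700e-05, -2.63768619e-01,  9.64585978e-01,
        -1.42394367e+02],
       [ 0.00000000e+00,  0.00000000e+00,  0.00000000e+00,
         1.00000000e+00]])}
```

View pics/scene0.png

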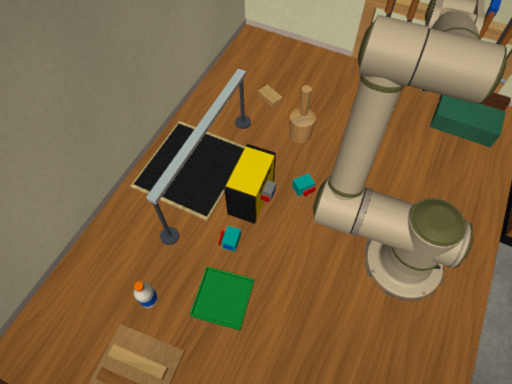

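View pics/top0.png

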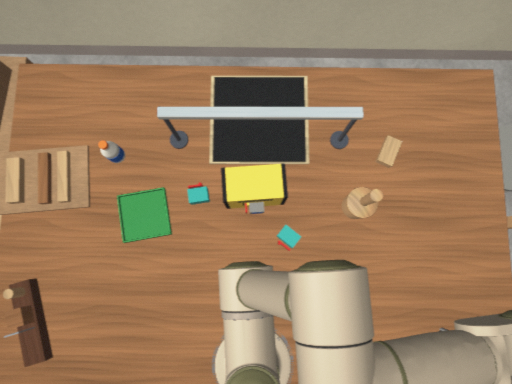

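View pics/wrist0.png

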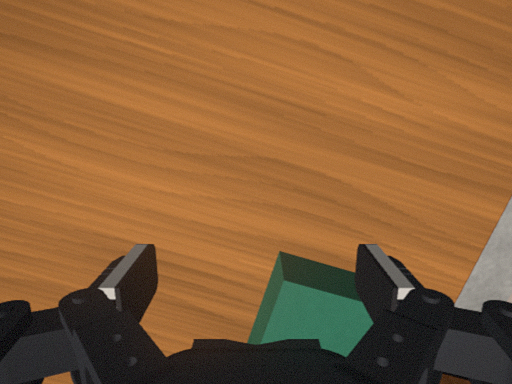

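```bash
cat > h.py <<'E'
import numpy as np,cv2
from rig import monitor,vision
from scipy.spatial.transform import Rotation as Rot
def toolT():
    s=monitor.sense(); q=s['ee_rot']; T=np.eye(4)
    T[:3,:3]=Rot.from_quat([q[1],q[2],q[3],q[0]]).as_matrix(); T[:3,3]=s['eef_pos']; return T
def cap(n,tag=None):
    T=toolT(); p,d=vision.capture(n)
    if tag: cv2.imwrite('pics/%s.png'%tag,cv2.cvtColor(p,cv2.COLOR_RGB2BGR)); np.savez('pics/%s.npz'%tag,p=p,d=d,T=T)
    return p,d,T
def world(n,d,T=None):
    c=vision.camera_info(n); h,w=d.shape; f=h/2/np.tan(np.radians(c['fov_y']/2))
    u,v=np.meshgrid(np.arange(w),np.arange(h))
    P=np.stack([(u-c['cx'])/f*d,(v-c['cy'])/f*d,d],-1).reshape(-1,3)
    if n=='wrist':
        H=T@c['hand_eye']; W=P@H[:3,:3].T+H[:3,3]
    else: W=(P-c['t'])@c['R']
    W=W.reshape(h,w,3); W[d<=0]=np.nan; return W
def proj(n,X,T=None):
    c=vision.camera_info(n); f=192/np.tan(np.radians(c['fov_y']/2)); X=np.atleast_2d(X)
    if n=='wrist':
        H=np.linalg.inv(T@c['hand_eye']); C=X@H[:3,:3].T+H[:3,3]
    else: C=X@c['R'].T+c['t']
    return C[:,:2]/C[:,2:]*f+[c['cx'],c['cy']]
E
python3 - <<'E'
from h import *
np.set_printoptions(precision=1,suppress=True)
for n in ['top','scene']:
    z=np.load(f'pics/{n}0.npz'); W=world(n,z['d']); p=z['p'].astype(int)
    r,g,b=p[...,0],p[...,1],p[...,2]
    ms={'yellow':(r>180)&(g>160)&(b<80),'black':(r<45)&(g<45)&(b<45),'green':(g>90)&(r<60)&(b<90),'teal':(g>110)&(b>110)&(r<90),'red':(r>150)&(g<60)&(b<60),'grey':(abs(r-g)<12)&(abs(g-b)<14)&(r>90)&(r<170),'lamp':(r>150)&(b>160)&(g>160)}
    for k,m in ms.items():
        nn,l,st,c=cv2.connectedComponentsWithStats(m.astype(np.uint8))
        for i in range(1,nn):
            if st[i,4]>=6:
                w=W[l==i]; w=w[~np.isnan(w[:,0])]
                if len(w)==0 or w[:,0].max()<150: continue
                print(n,k,st[i],'med',np.median(w,0),'min',np.percentile(w,2,axis=0),'max',np.percentile(w,98,axis=0))
E
```

```text
top yellow [282 192   2   6   6] med [486.1 -78.8 160.9] min [479.6 -79.  157.2] max [492.3 -76.6 163.7]
top black [ 216   78   87   27 1265] med [857.   -6.8   8. ] min [ 810.6 -148.8    2.9] max [898.2 127.5  12.8]
top black [ 215  121   89   40 1801] med [689.1 -12.1   8.1] min [ 624.7 -150.7    3. ] max [750.4 125.9  13.1]
top black [263 121   4   6   8] med [743.2 -31.    6.3] min [735.3 -34.2   5.4] max [752.3 -24.3  11. ]
top black [282 197   5   7  11] med [478.8 -84.8 105.2] min [478.4 -87.5  41.1] max [479.2 -83.  162.6]
top black [225 201   4   7  13] med [464.6  81.6 102.3] min [464.   79.8  34.2] max [465.5  84.2 158.6]
top black [ 31 284   6   5   6] med [220.8 661.4  23.3] min [213.  658.7  13.6] max [225.5 661.8  35.9]
top green [153 189   9   3  12] med [519.2 308.   11.5] min [516.5 296.6   5.2] max [521.8 322.   18.8]
top green [118 191  34  50 110] med [464.8 410.7   9.4] min [363.7 332.7   1. ] max [514.1 428.5  19.5]
top teal [188 187  21  16 269] med [502.  174.   44.5] min [480.1 146.3  34.1] max [524.1 201.8  49.7]
top teal [278 226  22  21 262] med [ 377.4 -
[... 5543 characters left out ...]
1  -1.3  96.7] min [444.7 -25.   79. ] max [471.3  15.7 100.6]
scene grey [367 190   6   3  10] med [175.5 -19.4 261.2] min [170.  -23.3 259.3] max [183.4 -14.1 265.1]
scene grey [353 231   6   4  10] med [168.4  78.  195.7] min [162.1  75.  186.8] max [174.6  79.7 206.8]
scene grey [144 283   8  18  65] med [619.5 433.7  89.7] min [607.2 422.6  64.2] max [634.8 452.7 106.6]
scene grey [150 303   6   4   6] med [610.9 454.8  10.1] min [606.6 447.6   6.9] max [614.9 460.5  14.7]
scene lamp [ 147   69   98  132 1164] med [689.2  33.  257.9] min [ 676.7 -264.3  254.3] max [701.7 248.3 261.7]
scene lamp [135 292  11   8  68] med [627.  459.5  91.4] min [615.7 452.1  81.2] max [643.5 467.2 101.8]
```

Run:
```python
import cv2
a=cv2.imread('pics/top0.png')[130:270,90:410]; b=cv2.imread('pics/scene0.png')[130:270,190:330]
cv2.imwrite('pics/top0c.png',cv2.resize(a,None,fx=2.5,fy=2.5,interpolation=2)); cv2.imwrite('pics/scene0c.png',cv2.resize(b,None,fx=4,fy=4,interpolation=2))
```

```text
(no output)
```

View pics/top0c.png

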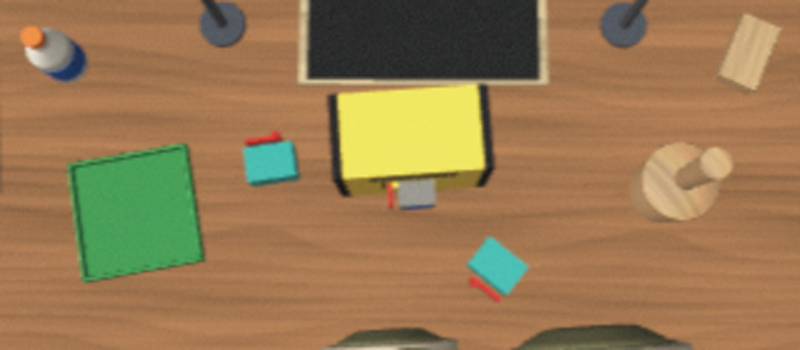

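View pics/scene0c.png

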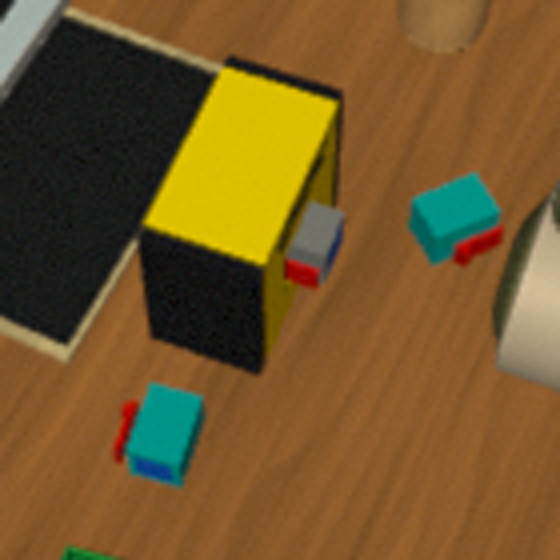

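Run:
```python
from h import *
np.set_printoptions(precision=1,suppress=True)
for n in ['top','scene']:
    z=np.load(f'pics/{n}0.npz'); W=world(n,z['d'])
    def rect(m,name):
        w=W[m]; w=w[~np.isnan(w[:,0])]; (c,s,a)=cv2.minAreaRect(w[:,:2].astype(np.float32)); print(n,name,len(w),'c',np.array(c),'size',np.array(s),'ang',a,'z',np.median(w[:,2]))
    x,y,zz=W[...,0],W[...,1],W[...,2]
    rect((zz>150)&(zz<172)&(x>440)&(x<600)&(abs(y)<150),'radiotop')
    rect((zz>245)&(zz<270)&(x>640)&(x<740)&(abs(y)<320),'lamp')
    rect((zz>12)&(zz<24)&(x>340)&(x<540)&(y>250)&(y<440),'tray')
    rect((zz>25)&(zz<60)&(x>330)&(x<430)&(y>-160)&(y<-50),'decoyR')
    rect((zz>25)&(zz<60)&(x>450)&(x<560)&(y>130)&(y<220),'decoyL')
    rect((zz>85)&(zz<105)&(x>435)&(x<470)&(abs(y)<40),'pack')
    rect((zz>20)&(zz<300)&(x>430)&(x<560)&(y<-200)&(y>-420),'mallet')
    # near board edge: black transitions
    p=z['p'].astype(int); blk=(p.max(-1)<50)&(abs(zz-8)<8)
    for yy in (-120,-60,0,60,110):
        s=blk&(abs(y-yy)<8)&(x>570)&(x<700)
        if s.sum(): print(n,'black min x at',yy,np.nanpercentile(x[s],1))
```

```text
top radiotop 2228 c [519.6   3.7] size [ 97.7 181.2] ang 5.044562339782715 z 159.84190832857072
top lamp 2449 c [688.6 -10.7] size [ 30.7 538.2] ang 0.6235566735267639 z 256.3568575020353
top tray 375 c [440.5 346.9] size [150.3 151.1] ang 10.892908096313477 z 18.775477222507412
top decoyR 322 c [371.5 -98.3] size [59.9 60.1] ang 51.47898864746094 z 44.441874464686
top decoyL 333 c [508.9 178.6] size [59.  60.6] ang 9.730146408081055 z 43.9190479523415
top pack 156 c [456.6   6.9] size [26.8 64.2] ang 1.0525383949279785 z 95.50988499846213
top mallet 950 c [ 475.2 -310.6] size [89.4 85.3] ang 26.764556884765625 z 110.31282766398823
top black min x at -120 622.0801372999474
top black min x at -60 621.3690806025352
top black min x at 0 620.4634633033907
top black min x at 60 619.4296956638899
top black min x at 110 621.7700885876845
scene radiotop 1671 c [519.8   0.9] size [ 97.4 185.4] ang 4.916585445404053 z 160.7798560884403
scene lamp 1728 c [688.8 -12.8] size [ 33.3 540.9] ang 0.4507933259010315 z 257.3236636863263
scene tray 428 c [441.1 344.2] size [150.5 151.3] ang 10.886197090148926 z 19.802925174563875
scene decoyR 312 c [ 372.2 -101.2] size [62.  60.5] ang 53.072509765625 z 44.053922429544585
scene decoyL 346 c [509.7 175.9] size [60.  62.7] ang 9.015069961547852 z 44.796131311908276
scene pack 138 c [456.5   3.9] size [26.8 70.5] ang 0.2672165632247925 z 95.95589464647591
scene mallet 911 c [ 474.5 -311.8] size [87.8 87. ] ang 20.66373062133789 z 107.83414919750709
scene black min x at -120 630.2643626618635
scene black min x at -60 626.9982424556032
scene black min x at 0 620.8610441022782
scene black min x at 60 619.6043202604027
scene black min x at 110 619.6814117986376
```

```bash
python3 -m pendant '[[[-1,0,0,0.05,0],[-1,0,0,0.1,0],[-1,0,0,0.15,0],[-1,0,0,0.2,0],[-1,0,0,0.25,0]]]'; python3 -c "
from h import *
print(toolT().round(3),monitor.sense()['joints'])"
```

```text
time_s: 0.65
eef_pos: [154.5, -501.1, 483.4]
ee_rot: [0.0, 0.804, -0.594, 0.0]
force: [-0.2, -1.3, 0.9]
grip_width: 1.002
[[ 2.94000e-01 -9.56000e-01  0.00000e+00  1.54501e+02]
 [-9.56000e-01 -2.94000e-01 -0.00000e+00 -5.01078e+02]
 [ 0.00000e+00 -0.00000e+00 -1.00000e+00  4.83358e+02]
 [ 0.00000e+00  0.00000e+00  0.00000e+00  1.00000e+00]] [-1.49538530e+00  3.00004990e-01  8.72916902e-01  4.74286818e-05
  1.96856266e+00 -2.23398944e-01]
```

```bash
python3 -m pendant '[[[-1,0.015,-0.047,0.03,0],[-1,0.03,-0.094,0.06,0],[-1,0.045,-0.14,0.09,0],[-1,0.06,-0.18,0.12,0],[-1,0.06,-0.18,0.16,0],[-1,0.06,-0.18,0.2,0],[-1,0.06,-0.18,0.2,0]]]'; python3 -c "
from h import *
print(toolT().round(3),monitor.sense()['joints'])"
```

```text
time_s: 1.35
eef_pos: [178.9, -569.6, 541.3]
ee_rot: [0.009, 0.804, -0.594, 0.011]
force: [0.2, 1.0, -0.0]
grip_width: 0.998
[[ 2.94000e-01 -9.56000e-01  7.00000e-03  1.78859e+02]
 [-9.55000e-01 -2.95000e-01 -2.70000e-02 -5.69632e+02]
 [ 2.80000e-02  1.00000e-03 -1.00000e+00  5.41271e+02]
 [ 0.00000e+00  0.00000e+00  0.00000e+00  1.00000e+00]] [-1.46459687  0.63561938  0.18652932  0.00610533  2.29177964 -0.18866396]
```

```bash
python3 -m pendant '[[[-1,0,0,-0.05,0],[-1,0,0,-0.1,0],[-1,0,0,-0.1,0]]]'; python3 -c "
from h import *
print(toolT().round(3),monitor.sense()['joints'])"
```

```text
time_s: 1.65
eef_pos: [178.8, -570.0, 439.4]
ee_rot: [0.009, 0.804, -0.594, 0.011]
force: [0.2, -2.2, 1.3]
grip_width: 0.999
[[ 2.94000e-01 -9.56000e-01  8.00000e-03  1.78807e+02]
 [-9.55000e-01 -2.94000e-01 -2.70000e-02 -5.70034e+02]
 [ 2.80000e-02  1.00000e-03 -1.00000e+00  4.39447e+02]
 [ 0.00000e+00  0.00000e+00  0.00000e+00  1.00000e+00]] [-1.46475333  0.45150415  0.772501    0.00481562  1.88951384 -0.19115243]
```

```bash
python3 -m pendant '[[[-1,0.016,0.028,0,8],[-1,0.032,0.056,0,16],[-1,0.048,0.084,0,24],[-1,0.064,0.112,0,32],[-1,0.08,0.14,0,40],[-1,0.096,0.168,0,48],[-1,0.112,0.196,0,56],[-1,0.128,0.224,0,64],[-1,0.144,0.252,0,72],[-1,0.16,0.28,0,80],[-1,0.176,0.308,0,88],[-1,0.192,0.336,0,96],[-1,0.208,0.364,0,104],[-1,0.224,0.392,0,112],[-1,0.24,0.42,0,120],[-1,0.256,0.448,0,128],[-1,0.272,0.476,0,136],[-1,0.288,0.504,0,145],[-1,0.304,0.532,0,154],[-1,0.32,0.56,0,163]]]'
cat > st.py <<'E'
from h import *
T=toolT();s=monitor.sense();z=T[:3,2];print('t',s['time_s'],'pos',T[:3,3].round(1),'z',z.round(3),'tilt',np.degrees(np.arccos(-z[2])).round(1),'xax',T[:3,0].round(3),'q',s['joints'].round(3),'F',s['force'].round(1),'g',round(s['grip_width'],3))
E
python3 st.py
```

```text
time_s: 3.65
eef_pos: [498.8, -9.9, 441.0]
ee_rot: [-0.006, 0.712, 0.702, 0.01]
force: [0.4, -0.3, 0.3]
grip_width: 1.002
t 3.65 pos [498.8  -9.9 441. ] z [ 0.005  0.022 -1.   ] tilt 1.3 xax [0.013 1.    0.022] q [-0.267  0.206  1.103  0.024  1.833 -1.819] F [ 0.4 -0.3  0.3] g 1.002
```

```bash
python3 -m pendant '[[[-1,0.05,0,0,0],[-1,0.1,0,0,0],[-1,0.15,0,0,0],[-1,0.2,0,0,0],[-1,0.25,0,0,0],[-1,0.3,0,0,0],[-1,0.35,0,0,0],[-1,0.4,0,0,0]]]'; python3 st.py;python3 -m pendant '[[[-1,0.05,0,0,0],[-1,0.1,0,0,0]]]'; python3 st.py
```

```text
time_s: 4.45
eef_pos: [724.1, -9.2, 381.3]
ee_rot: [0.003, 0.714, 0.7, 0.019]
force: [0.1, -0.5, 0.5]
grip_width: 1.0
t 4.45 pos [724.1  -9.2 381.3] z [ 0.032  0.023 -0.999] tilt 2.2 xax [0.019 1.    0.023] q [-0.184  0.883  0.187  0.032  2.044 -1.721] F [ 0.1 -0.5  0.5] g 1.0
time_s: 4.65
eef_pos: [749.5, -8.2, 349.6]
ee_rot: [0.012, 0.714, 0.7, 0.029]
force: [0.4, -0.3, -0.6]
grip_width: 1.003
t 4.65 pos [749.5  -8.2 349.6] z [ 0.059  0.023 -0.998] tilt 3.6 xax [0.019 1.    0.024] q [-0.178  0.928  0.187  0.036  1.973 -1.714] F [ 0.4 -0.3 -0.6] g 1.003
```

```bash
python3 -m pendant '[[[-1,0.3,0,0.3,0]]]'>/dev/null; python3 st.py;python3 -m pendant '[[[-1,0.04,0,0.04,0]]]'>/dev/null; python3 st.py; python3 -m pendant '[[[-1,0.04,0,0.04,0]]]'>/dev/null; python3 st.py
```

```text
t 4.75 pos [748.2  -7.7 360.3] z [ 0.077  0.024 -0.997] tilt 4.6 xax [0.019 0.999 0.025] q [-0.179  0.912  0.189  0.04   1.968 -1.713] F [-0.6 -0.6 -1.1] g 0.997
t 4.85 pos [746.3  -6.8 379.2] z [ 0.11   0.023 -0.994] tilt 6.5 xax [0.019 1.    0.025] q [-0.18   0.888  0.186  0.045  1.962 -1.711] F [-0.2  0.3  0.9] g 0.999
t 4.95 pos [745.3  -6.1 393.2] z [ 0.138  0.022 -0.99 ] tilt 8.0 xax [0.019 1.    0.025] q [-0.181  0.87   0.187  0.05   1.953 -1.709] F [-0.3  0.2  0.8] g 0.999
```

```bash
python3 -m pendant '[[[-1,0.05,0,0.04,0]]]'>/dev/null;python3 -m pendant '[[[-1,0.05,0,0.04,0]]]'>/dev/null;python3 -m pendant '[[[-1,0.05,0,0.04,0]]]'>/dev/null;python3 -m pendant '[[[-1,0.05,0,0.04,0]]]'>/dev/null; python3 st.py; python3 -m pendant '[[[-1,0.05,0,0.03,0]]]'>/dev/null; python3 -m pendant '[[[-1,0.05,0,0.03,0]]]'>/dev/null;  python3 -m pendant '[[[-1,0.05,0,0.03,0]]]'>/dev/null; python3 st.py
```

```text
t 5.35 pos [757.6  -4.1 419.8] z [ 0.24   0.022 -0.97 ] tilt 14.0 xax [0.019 0.999 0.027] q [-0.182  0.839  0.187  0.069  1.881 -1.702] F [-0.3  0.5  0.1] g 0.999
t 5.65 pos [779.   -2.7 423.3] z [ 0.318  0.022 -0.948] tilt 18.6 xax [0.018 0.999 0.029] q [-0.179  0.842  0.187  0.081  1.796 -1.697] F [ 0.5  0.6 -0.3] g 1.0
```

```bash
python3 -m pendant '[[[-1,0.05,0,0.04,0]]]'>/dev/null;python3 -m pendant '[[[-1,0.05,0,0.04,0]]]'>/dev/null;python3 -m pendant '[[[-1,0.05,0,0.04,0]]]'>/dev/null;python3 -m pendant '[[[-1,0.05,0,0.04,0]]]'>/dev/null; python3 st.py; python3 -m pendant '[[[-1,0.05,0,0.04,0]]]'>/dev/null; python3 -m pendant '[[[-1,0.05,0,0.04,0]]]'>/dev/null;  python3 -m pendant '[[[-1,0.05,0,0.04,0]]]'>/dev/null; python3 -m pendant '[[[-1,0.05,0,0.04,0]]]'>/dev/null; python3 -m pendant '[[[-1,0.05,0,0.04,0]]]'>/dev/null;python3 st.py
```

```text
t 6.05 pos [793.5  -1.1 451.9] z [ 0.423  0.021 -0.906] tilt 25.1 xax [0.017 0.999 0.032] q [-0.18   0.815  0.187  0.098  1.711 -1.692] F [ 0.3 -0.1  0.5] g 1.0
t 6.55 pos [8.156e+02 3.000e-01 4.823e+02] z [ 0.546  0.021 -0.838] tilt 33.1 xax [0.015 0.999 0.035] q [-0.18   0.796  0.188  0.119  1.591 -1.688] F [-0.1 -0.  -0.2] g 1.0
```

```bash
python3 -m pendant '[[[1,-0.045,0,0,0],[1,-0.09,0,0,0],[1,-0.135,0,-0.02,0],[1,-0.175,0,-0.045,0],[1,-0.215,0,-0.07,0],[1,-0.255,0,-0.1,0],[1,-0.295,0,-0.13,0],[1,-0.335,0,-0.16,0],[1,-0.37,0,-0.19,0],[1,-0.385,0,-0.22,0],[1,-0.385,0,-0.22,0]]]' 30; python3 st.py; python3 -c "
from h import *
cap('scene','s1');cap('top','t1');cap('wrist','w1')"
```

```text
time_s: 7.65
eef_pos: [427.3, 0.9, 258.9]
ee_rot: [0.189, 0.687, 0.669, 0.21]
force: [0.3, -0.6, -0.1]
grip_width: -0.001
t 7.65 pos [427.3   0.9 258.9] z [ 0.542  0.021 -0.84 ] tilt 32.9 xax [0.016 0.999 0.036] q [-0.43  -0.239  2.109  0.356  0.781 -2.165] F [ 0.3 -0.6 -0.1] g -0.001
```

View pics/s1.png

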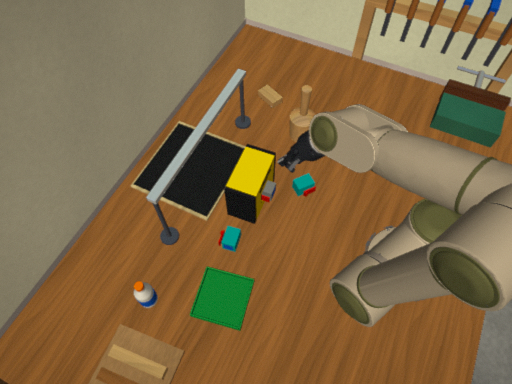

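View pics/w1.png

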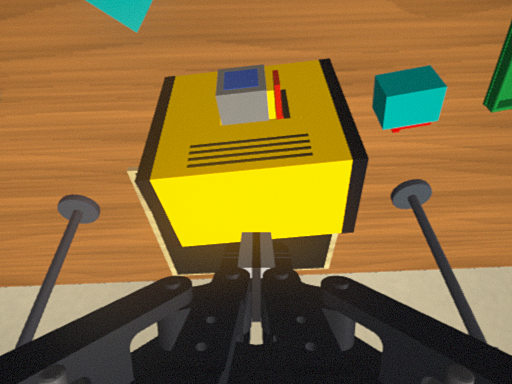

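```bash
python3 -m pendant '[[[1,0.005,0,-0.035,0],[1,0.01,0,-0.07,0],[1,0.013,0,-0.105,0],[1,0.013,0,-0.14,0],[1,0.013,0,-0.14,0]]]'; python3 st.py; python3 -c "
from h import *
cap('wrist','w2')"
```

```text
time_s: 8.3
eef_pos: [443.1, 0.6, 119.3]
ee_rot: [0.188, 0.687, 0.669, 0.21]
force: [-0.5, 0.1, 1.4]
grip_width: 0.001
t 8.3 pos [443.1   0.6 119.3] z [ 0.54   0.023 -0.842] tilt 32.7 xax [0.015 0.999 0.037] q [-0.408  0.057  2.287  0.73   0.361 -2.585] F [-0.5  0.1  1.4] g 0.001
```

View pics/w2.png

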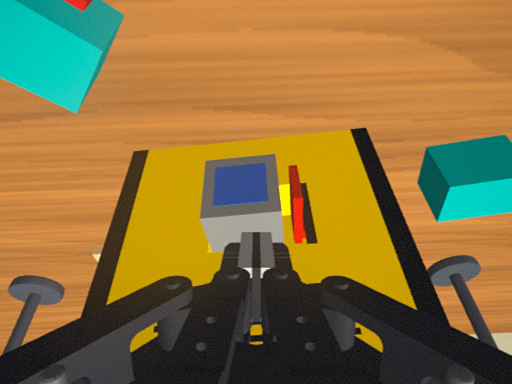

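```bash
python3 -m pendant '[[[1,0.008,0,0,0],[1,0.014,0,0,0],[1,0.019,0,0,0],[1,0.024,0,0,0],[1,0.029,0,0,0],[1,0.034,0,0,0],[1,0.039,0,0,0],[1,0.044,0,0,0],[1,0.048,0,0,0],[1,0.052,0,0,0],[1,0.052,0,0,0]]]'; python3 st.py
cat > rad.py <<'E'
from h import *
import sys
np.set_printoptions(precision=1,suppress=True)
tag=sys.argv[1]; zlo,zhi=float(sys.argv[2]),float(sys.argv[3])
for n in ('top','scene'):
    p,d,T=cap(n,tag+n); W=world(n,d); p=p.astype(int); x,y,z=W[...,0],W[...,1],W[...,2]
    r,g,b=p[...,0],p[...,1],p[...,2]
    yel=(r>110)&(g>90)&(b<70)&(r-b>80)&(r-g<60)
    m=(z>zlo)&(z<zhi)&(x>430)&(x<780)&(abs(y)<130)&(yel|((p.max(-1)<50)))
    w=W[m]; 
    m1=yel&(x>430)&(x<800)&(abs(y)<130)&(z>zlo)&(z<zhi)
    for nm,w in (('all',W[m]),('yel',W[m1])):
        if len(w)>50:
            c,s,a=cv2.minAreaRect(w[:,:2].astype(np.float32)); print(n,nm,len(w),np.array(c),np.array(s),round(a,1),'z',np.median(w[:,2]))
E
python3 rad.py r2 150 172
```

```text
time_s: 9.45
eef_pos: [495.8, 0.2, 121.9]
ee_rot: [0.19, 0.687, 0.669, 0.211]
force: [-0.3, -0.2, -1.1]
grip_width: -0.003
t 9.45 pos [4.958e+02 2.000e-01 1.219e+02] z [ 0.544  0.021 -0.839] tilt 33.0 xax [0.015 0.999 0.035] q [-0.346  0.164  2.152  0.642  0.348 -2.446] F [-0.3 -0.2 -1.1] g -0.003
top all 108 [529.7   0.9] [137.4 179.5] 5.0 z 159.54935291400744
scene all 1577 [529.8   0.7] [138.5 182.1] 4.0 z 160.97509543163153
scene yel 1378 [550.4   1.5] [ 97.3 161.1] 4.0 z 161.00658738863405
```

```bash
ls pics
```

```text
r2scene.npz
r2scene.png
r2top.npz
r2top.png
s1.npz
s1.png
scene0.npz
scene0.png
scene0c.png
t1.npz
t1.png
top0.npz
top0.png
top0c.png
w1.npz
w1.png
w2.npz
w2.png
wrist0.npz
wrist0.png
```

View pics/r2top.png

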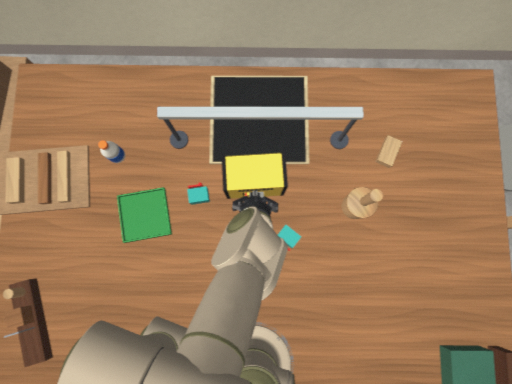

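```bash
python3 -m pendant '[[[1,0.003,0,0,0],[1,0.006,0,0,0],[1,0.008,0,0,0],[1,0.01,0,0,0],[1,0.011,0,0,0],[1,0.011,0,0,0]]]'; python3 st.py; python3 rad.py r3 150 172
```

```text
time_s: 10.15
eef_pos: [505.9, 0.6, 121.4]
ee_rot: [0.189, 0.687, 0.67, 0.211]
force: [-5.1, 2.4, -0.8]
grip_width: 0.003
t 10.15 pos [505.9   0.6 121.4] z [ 0.543  0.022 -0.84 ] tilt 32.9 xax [0.015 0.999 0.036] q [-0.336  0.186  2.125  0.621  0.35  -2.417] F [-5.1  2.4 -0.8] g 0.003
top all 120 [539.8   3.9] [136.4 180.7] 1.7 z 160.07223602227987
scene all 1566 [540.1   2.6] [139.8 182.4] 2.2 z 160.86074639328598
scene yel 1366 [560.7   2.3] [ 98.6 160.6] 2.0 z 160.87201667294113
```

```bash
python3 -m pendant '[[[1,0.003,0,0,0],[1,0.006,0,0.003,0],[1,0.012,0,0.007,0],[1,0.018,0,0.011,0],[1,0.024,0,0.015,0],[1,0.03,0,0.018,0],[1,0.036,0,0.02,0],[1,0.042,0,0.022,0],[1,0.048,0,0.024,0]]]'; python3 st.py;  python3 -c "
from h import *
cap('scene','s4')"
```

```text
time_s: 11.15
eef_pos: [555.0, 0.2, 146.3]
ee_rot: [0.191, 0.687, 0.669, 0.211]
force: [-3.4, -0.7, 3.6]
grip_width: -0.001
t 11.15 pos [5.550e+02 2.000e-01 1.463e+02] z [ 0.545  0.021 -0.838] tilt 33.0 xax [0.015 0.999 0.035] q [-0.296  0.237  1.971  0.452  0.421 -2.207] F [-3.4 -0.7  3.6] g -0.001
```

View pics/s4.png

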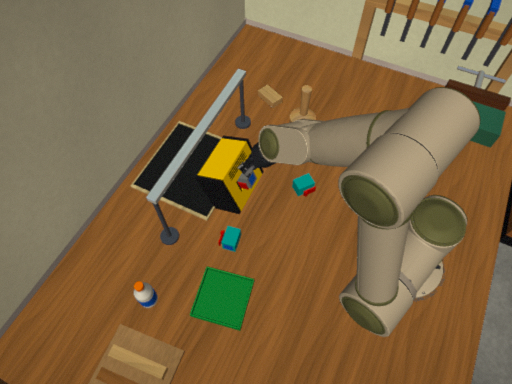

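```bash
python3 -m pendant '[[[1,0.006,0,0.002,0],[1,0.012,0,0.004,0],[1,0.018,0,0.005,0],[1,0.024,0,0.006,0],[1,0.028,0,0.007,0],[1,0.032,0,0.007,0],[1,0.036,0,0.007,0],[1,0.039,0,0.007,0]]]'; python3 st.py;  python3 -c "
from h import *
cap('scene','s5')"
```

```text
time_s: 12.0
eef_pos: [593.5, 0.2, 152.7]
ee_rot: [0.19, 0.687, 0.669, 0.211]
force: [-0.2, -0.6, 0.3]
grip_width: -0.002
t 12.0 pos [5.935e+02 2.000e-01 1.527e+02] z [ 0.544  0.021 -0.839] tilt 33.0 xax [0.015 0.999 0.035] q [-0.27   0.303  1.858  0.384  0.457 -2.115] F [-0.2 -0.6  0.3] g -0.002
```

View pics/s5.png

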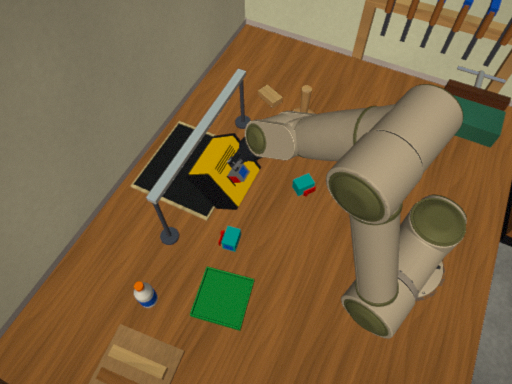

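```bash
python3 -m pendant '[[[1,0,0,0,0],[1,-0.01,0,0.02,0],[1,-0.03,0,0.04,0],[-1,-0.06,0,0.06,0],[-1,-0.08,0,0.07,0],[-1,-0.08,0,0.07,0],[-1,-0.08,0,0.07,0]]]'; python3 st.py; python3 rad.py r6 90 115; python3 -c "
from h import *
cap('wrist','w6')"
```

```text
time_s: 12.75
eef_pos: [513.3, 0.1, 223.0]
ee_rot: [0.191, 0.687, 0.669, 0.211]
force: [0.3, 0.5, -0.2]
grip_width: 0.683
t 12.75 pos [5.133e+02 1.000e-01 2.230e+02] z [ 0.545  0.021 -0.838] tilt 33.0 xax [0.016 0.999 0.035] q [-0.33   0.027  1.979  0.344  0.618 -2.103] F [ 0.3  0.5 -0.2] g 0.683
scene all 101 [529.4  91.8] [ 5.4 97. ] 89.5 z 103.05961928205507
```

View pics/w6.png

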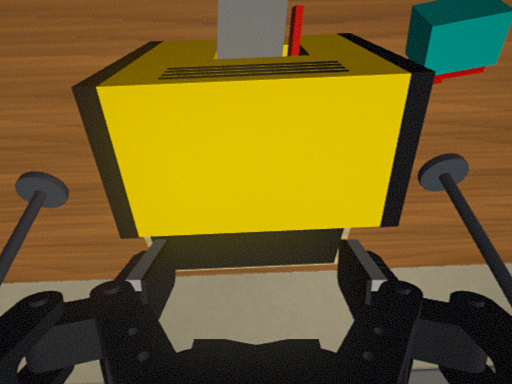

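View pics/r6scene.png

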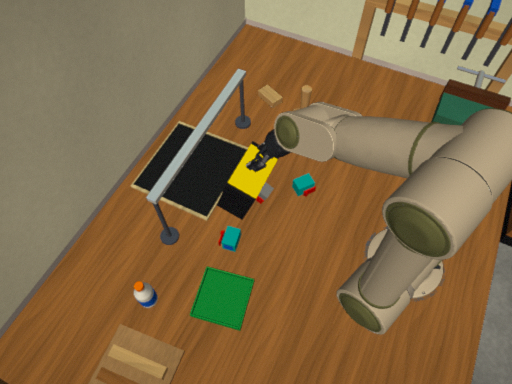

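Run:
```python
from h import *
np.set_printoptions(precision=1,suppress=True)
for n,f in (('top','r6top'),('scene','r6scene'),('wrist','w6')):
    z=np.load(f'pics/{f}.npz'); p=z['p'].astype(int); W=world(n,z['d'],z['T'])
    r,g,b=p[...,0],p[...,1],p[...,2]; x,y,zz=W[...,0],W[...,1],W[...,2]
    m=(r>180)&(g>150)&(b<80)&(x>430)
    w=W[m]; 
    if len(w)<20: continue
    A=np.c_[w[:,:2],np.ones(len(w))]; c,*_=np.linalg.lstsq(A,w[:,2],rcond=None)
    print(n,len(w),'plane',c,'med',np.median(w,0),w.min(0),w.max(0), cv2.minAreaRect(w[:,:2].astype(np.float32)))
```

```text
scene 1086 plane [ 0.2  0.  41.1] med [511.4  22.4 168.1] [ 464.2 -185.2    0.8] [621.5  80.6 184.9] ((526.7578125, -58.78814697265625), (122.2558822631836, 291.51385498046875), 14.140103340148926)
wrist 41919 plane [ 0.3  0.  20. ] med [501.9   2.6 163.9] [463.8 -76.3  47.8] [558.9  81.6 180.6] ((511.225830078125, 2.8147048950195312), (94.14818572998047, 157.5056915283203), 0.664746105670929)
```

```bash
cat > pl.py <<'E'
from h import *
import sys
np.set_printoptions(precision=2,suppress=True)
p,d,T=cap('wrist',sys.argv[1]); p=p.astype(int); W=world('wrist',d,T)
r,g,b=p[...,0],p[...,1],p[...,2]
m=(r>180)&(g>150)&(b<80)&(W[...,0]>430); w=W[m]
A=np.c_[w[:,:2],np.ones(len(w))]; c,*_=np.linalg.lstsq(A,w[:,2],rcond=None)
print(monitor.sense()['time_s'],len(w),'slope deg',np.degrees(np.arctan(c[0])),'med',np.median(w,0),np.percentile(w,1,axis=0),np.percentile(w,99,axis=0))
E
python3 pl.py w7; python3 pl.py w8
```

```text
12.95 38686 slope deg 13.21761754237317 med [507.7   2.6 164. ] [471.34 -74.08 154.74] [562.44  79.45 177.51]
13.0 32052 slope deg 9.423087586807252 med [520.42   2.77 163.55] [484.03 -74.04 157.2 ] [576.6   79.59 172.68]
```

```bash
python3 -m pendant '[[[1,-0.03,0,0,0],[1,-0.06,0,0,0],[1,-0.08,0,0,0],[1,-0.08,0,0,0],[1,-0.08,0,0,0],[1,-0.08,0,0,0]]]'>/dev/null; python3 st.py; python3 pl.py w9;python3 rad.py r9 150 172
```

```text
t 13.6 pos [4.339e+02 1.000e-01 2.228e+02] z [ 0.544  0.021 -0.839] tilt 33.0 xax [0.015 0.999 0.035] q [-0.423 -0.175  2.163  0.402  0.668 -2.224] F [-0.1 -0.1  0.1] g 0.004
13.65 15219 slope deg 48.13516134726706 med [515.28  11.   136.98] [513.29 -74.01   3.83] [585.81  80.12 160.27]
top all 96 [561.7   5. ] [ 95.  180.7] 0.9 z 159.81810056287833
scene all 1547 [562.7   4.3] [ 99.2 180.6] 0.3 z 160.80184726886105
scene yel 1378 [562.7   2.7] [ 99.1 162.3] 0.1 z 160.82530102127572
```

View pics/r9scene.png

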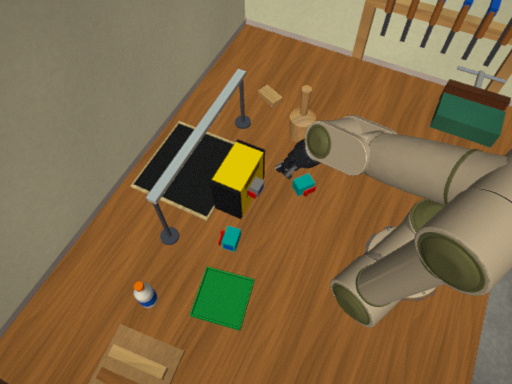

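View pics/w9.png

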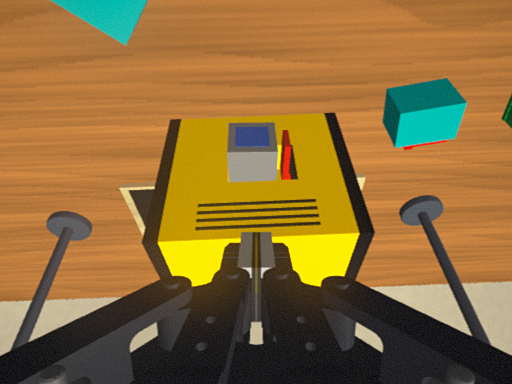

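```bash
python3 -m pendant '[[[1,0.02,0,-0.04,0],[1,0.035,0,-0.08,0],[1,0.05,0,-0.1,0],[1,0.06,0,-0.1,0],[1,0.068,0,-0.1,0],[1,0.072,0,-0.1,0],[1,0.078,0,-0.097,0],[1,0.084,0,-0.093,0],[1,0.09,0,-0.089,0],[1,0.096,0,-0.085,0],[1,0.102,0,-0.082,0],[1,0.108,0,-0.08,0],[1,0.114,0,-0.078,0],[1,0.12,0,-0.076,0],[1,0.126,0,-0.074,0],[1,0.132,0,-0.072,0],[1,0.138,0,-0.07,0],[1,0.144,0,-0.069,0],[1,0.15,0,-0.068,0],[1,0.156,0,-0.068,0]]]'>/dev/null; python3 st.py
```

```text
t 15.75 pos [5.899e+02 2.000e-01 1.550e+02] z [ 0.544  0.021 -0.839] tilt 33.0 xax [0.016 0.999 0.035] q [-0.272  0.292  1.866  0.385  0.459 -2.118] F [-0.7  0.6  1.2] g 0.0
```

```bash
python3 -m pendant '[[[1,0.005,0,0,0],[1,0.01,0,0,0],[1,0.015,0,0,0],[1,0.019,0,0,0],[1,0.023,0,0,0],[1,0.027,0,0,0],[1,0.03,0,0,0],[1,0.033,0,0,0]]]'>/dev/null; python3 st.py; python3 -c "
from h import *
cap('scene','s10')"; python3 st.py
```

```text
t 16.55 pos [6.227e+02 2.000e-01 1.552e+02] z [ 0.545  0.021 -0.838] tilt 33.0 xax [0.015 0.999 0.035] q [-0.253  0.356  1.773  0.346  0.48  -2.063] F [ 2.6 -0.3  1.5] g -0.001
t 16.6 pos [6.230e+02 1.000e-01 1.552e+02] z [ 0.545  0.021 -0.838] tilt 33.1 xax [0.016 0.999 0.035] q [-0.253  0.356  1.772  0.346  0.48  -2.062] F [ 2.7 -0.1  3.1] g -0.001
```

View pics/s10.png

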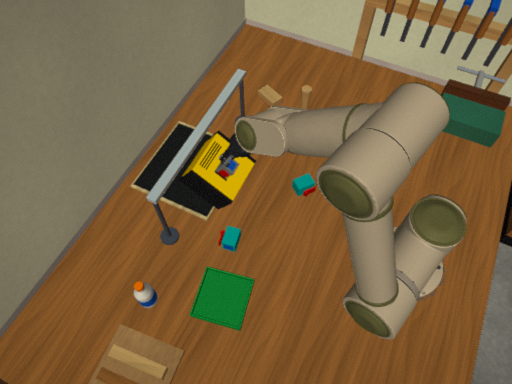

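```bash
python3 -m pendant '[[[1,0.005,0,0,0],[1,0.01,0,-0.001,0],[1,0.015,0,-0.002,0],[1,0.02,0,-0.003,0],[1,0.024,0,-0.004,0],[1,0.024,0,-0.004,0]]]'>/dev/null; python3 st.py; python3 -c "
from h import *
cap('scene','s11');cap('wrist','w11')"; python3 st.py
```

```text
t 17.2 pos [6.463e+02 3.000e-01 1.501e+02] z [ 0.543  0.021 -0.839] tilt 32.9 xax [0.015 0.999 0.035] q [-0.241  0.409  1.707  0.325  0.491 -2.032] F [-0.6 -0.3  0.1] g 0.004
t 17.3 pos [6.456e+02 5.000e-01 1.499e+02] z [ 0.542  0.022 -0.84 ] tilt 32.8 xax [0.015 0.999 0.035] q [-0.241  0.408  1.709  0.325  0.492 -2.032] F [0.5 0.1 0.6] g -0.003
```

View pics/s11.png

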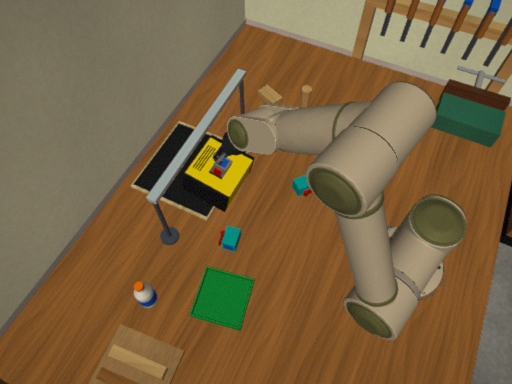

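View pics/w11.png

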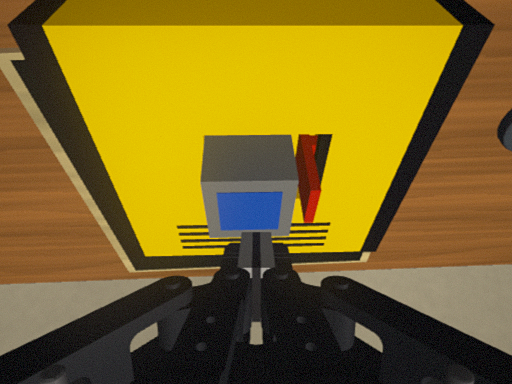

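```bash
cat > bk.py <<'E'
from h import *
import sys
np.set_printoptions(precision=2,suppress=True)
n=sys.argv[2]
p,d,T=cap(n,sys.argv[1]); p=p.astype(int); W=world(n,d,T)
r,g,b=p[...,0],p[...,1],p[...,2]; x,y,z=W[...,0],W[...,1],W[...,2]
def fit(m,nm):
    w=W[m]; w=w[~np.isnan(w[:,0])]
    if len(w)<8: print(nm,len(w)); return
    A=np.c_[w[:,:2]-[620,0],np.ones(len(w))]; c,*_=np.linalg.lstsq(A,w[:,2],rcond=None)
    rc=cv2.minAreaRect(w[:,:2].astype(np.float32))
    print(nm,len(w),'slope',np.degrees(np.arctan(c[:2])),'z',np.median(w[:,2]),'min',np.percentile(w,1,axis=0),'max',np.percentile(w,99,axis=0),'rect',np.array(rc[0]),np.array(rc[1]),round(rc[2],1))
R=(x>540)&(x<800)&(abs(y)<130)
fit(R&(r>120)&(g>90)&(b<80)&(r-g<70)&(z>88)&(z<125),'back')
fit(R&(z>95)&(z<112)&((r>120)&(b<80)|(p.max(-1)<50)),'back+black')
fit(R&(abs(r-g)<25)&(abs(g-b)<35)&(r>80)&(z>112)&(z<150)&(abs(y)<60),'packgrey')
fit(R&(b>r+40)&(b>g+40)&(z>112)&(z<150),'blue')
fit(R&(r>120)&(g<60)&(b<60)&(z>90)&(z<150),'red')
E
python3 bk.py w12 wrist; python3 bk.py w13 scene
```

```text
back 65512 slope [ 1.02 -0.04] z 103.6590498784067 min [560.46 -75.12  89.78] max [716.37  79.62 105.03] rect [642.14  -3.65] [172.1  162.14] 88.6
back+black 71233 slope [0.35 0.01] z 103.73157686063993 min [560.35 -84.63  96.49] max [716.64  90.91 105.14] rect [642.39   1.07] [182.31 162.68] 88.3
packgrey 4139 slope [10.8   1.39] z 130.4727841267554 min [613.45 -23.11 112.46] max [658.54  18.93 131.76] rect [636.53  -2.34] [42.74 46.45] 88.0
blue 2463 slope [ 0.   -0.04] z 131.16370048602525 min [621.9  -16.96 130.2 ] max [651.6   12.5  132.14] rect [636.88  -2.29] [30.13 31.98] 87.7
red 389 slope [ 12.98 -74.32] z 128.6556967492546 min [624.96  25.95  94.2 ] max [649.84  34.57 129.65] rect [637.64  30.09] [ 8.76 25.95] 86.8
back 1540 slope [ 0.05 -0.02] z 104.92815915113653 min [561.37 -76.73  98.89] max [720.41  78.44 110.43] rect [641.76   0.43] [161.31 163.21] 88.2
back+black 1768 slope [ 0.06 -0.25] z 104.8675030764058 min [561.39 -87.41  97.1 ] max [720.52  91.91 110.18] rect [641.97   0.84] [184.17 163.59] 87.8
packgrey 79 slope [ 1.45 -9.05] z 130.53043773908436 min [613.24 -22.22 114.72] max [657.58  19.43 136.56] rect [635.1   -0.68] [46.98 42.02] 5.8
blue 15 slope [-0.53  0.57] z 133.55715819119865 min [623.41 -16.42 131.84] max [650.5   12.21 135.93] rect [631.17   1.99] [36.07 19.48] 38.8
red 39 slope [-11.03 -62.26] z 118.93859299778686 min [626.45  25.08 102.85] max [650.81  32.19 132.47] rect [638.51  28.74] [ 7.51 25.56] 88.9
```

```bash
python3 -m pendant '[[[1,-0.01,0,0.03,0],[1,-0.055,0,0.04,0],[1,-0.1,0,0.04,0],[1,-0.135,0,0.02,0],[1,-0.135,0,-0.03,0],[1,-0.13,0,-0.07,0],[1,-0.125,0,-0.095,0],[1,-0.12,0,-0.1,0]]]'>/dev/null; python3 st.py; python3 bk.py w14 scene
```

```text
t 18.2 pos [525.7   1.2  50. ] z [ 0.537  0.021 -0.843] tilt 32.5 xax [0.022 0.999 0.039] q [-0.315  0.386  2.117  1.09   0.212 -2.881] F [-0.  -0.4 -0.1] g 0.003
back 1718 slope [0.18 0.02] z 104.90754046985401 min [561.53 -77.67  98.43] max [720.69  78.81 110.33] rect [642.24  -0.33] [163.28 163.18] 88.5
back+black 1998 slope [ 0.17 -0.13] z 104.89401428967426 min [561.52 -89.6   97.05] max [720.75  91.62 110.3 ] rect [642.4   -0.34] [186.94 162.97] 88.7
packgrey 96 slope [ 1.19 -7.22] z 130.88569601130447 min [613.6  -22.69 115.85] max [657.02  19.5  135.98] rect [635.7   -2.13] [43.57 44.36] 87.8
blue 72 slope [-0.96  1.  ] z 132.5746590670558 min [622.36 -17.93 126.45] max [650.89  11.43 136.31] rect [636.58  -3.15] [30.1  30.11] 84.2
red 39 slope [ -8.49 -56.16] z 120.71742485061337 min [626.57  24.48 102.46] max [650.7   31.43 131.15] rect [638.5   27.98] [ 6.91 24.35] 87.7
```

View pics/w14.png

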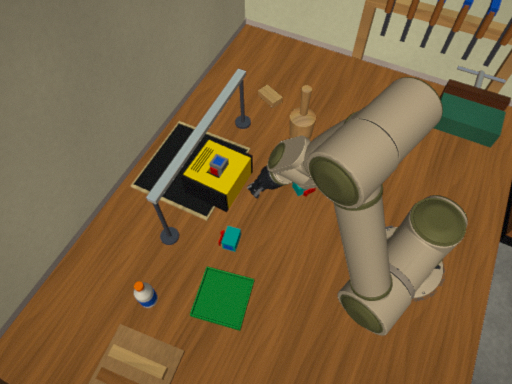

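```bash
python3 -m pendant '[[[1,0,0,0.02,-3],[1,0.005,0,0.03,-3],[1,0.01,0,0.03,-3]]]'>/dev/null; python3 st.py
```

```text
t 18.55 pos [537.7   0.8  84.9] z [ 0.544 -0.009 -0.839] tilt 32.9 xax [0.068 0.997 0.033] q [-0.288  0.325  2.069  0.663  0.239 -2.388] F [ 0.5  0.  -0.4] g -0.006
```

```bash
python3 -m pendant '[[[1,0.005,0,-0.008,0],[1,0.01,0,-0.016,0],[1,0.014,0,-0.02,0],[1,0.018,0,-0.02,0],[1,0.021,0,-0.02,0],[1,0.024,0,-0.02,0],[1,0.027,0,-0.02,0],[1,0.029,0,-0.02,0]]]'>/dev/null; python3 st.py;  python3 bk.py w15 scene
```

```text
t 19.35 pos [566.2   0.9  62.8] z [ 0.541 -0.008 -0.841] tilt 32.8 xax [0.068 0.997 0.034] q [-0.268  0.42   2.001  0.701  0.212 -2.411] F [-3.6  0.7 -1.2] g -0.0
back 1696 slope [0.12 0.  ] z 104.91677994725208 min [572.32 -77.37  99.  ] max [731.93  78.28 110.32] rect [652.86  -0.08] [160.83 163.27] 87.9
back+black 1991 slope [ 0.1  -0.26] z 104.8997771355231 min [571.82 -89.08  97.27] max [732.01  91.66 110.1 ] rect [637.84   0.6 ] [184.35 193.07] 88.1
packgrey 92 slope [ 1.31 -6.47] z 130.5186696844302 min [624.18 -23.61 115.98] max [668.36  19.86 136.49] rect [646.81  -2.4 ] [44.3  43.91] 86.4
blue 74 slope [0.37 0.45] z 131.86642368123202 min [633.91 -18.53 127.84] max [661.8   11.49 136.74] rect [648.39  -3.13] [29.35 30.11] 2.3
red 39 slope [ -5.91 -47.15] z 121.62805303090742 min [637.39  23.54 103.44] max [659.58  31.67 134.56] rect [648.45  27.47] [ 8.31 22.48] 88.1
```

```bash
python3 -m pendant '[[[1,0.003,0,0,0],[1,0.005,0,0,0],[1,0.007,0,0,0],[1,0.007,0,0,0],[1,0.002,0,0.01,0],[-1,-0.02,0,0.05,2],[-1,-0.03,0,0.1,4],[-1,-0.03,0,0.14,5],[-1,-0.03,0,0.14,5],[-1,-0.03,0,0.14,5]]]'>/dev/null; python3 st.py;  python3 bk.py w16 scene; python3 bk.py w17 wrist
```

```text
t 20.4 pos [536.8   0.6 204. ] z [ 0.543  0.038 -0.839] tilt 33.0 xax [-0.018  0.999  0.033] q [-0.319  0.108  1.947  0.385  0.581 -2.168] F [-0.1  0.4 -0. ] g 0.847
back 1706 slope [0.24 0.03] z 104.99609560638561 min [579.64 -78.22  97.53] max [738.77  78.25 110.29] rect [660.2   -0.35] [161.65 164.13] 88.2
back+black 1976 slope [ 0.16 -0.18] z 104.97958276750248 min [579.62 -89.37  97.26] max [738.7   91.19 110.26] rect [660.23  -0.51] [185.54 164.09] 88.3
packgrey 96 slope [-0.15 -6.46] z 131.0520482367125 min [631.56 -24.3  112.41] max [675.46  18.8  137.19] rect [654.11  -2.81] [44.58 44.01] 87.0
blue 71 slope [-2.28  2.16] z 132.6428027573201 min [640.08 -18.4  128.41] max [669.04  11.44 136.54] rect [654.7   -3.63] [29.99 29.8 ] 83.3
red 40 slope [-14.73 -67.52] z 119.11171623733063 min [644.7   22.82 102.79] max [668.15  31.7  131.27] rect [655.96  28.55] [ 9.97 22.89] 69.5
back 16823 slope [ 1.54 -0.09] z 103.53573587213185 min [578.41 -76.12  88.97] max [738.04  79.52 104.72] rect [660.61   6.6 ] [169.42 162.84] 88.1
back+black 16624 slope [0.55 0.02] z 103.60024458793076 min [578.42 -77.03  95.86] max [738.06  89.88 104.84] rect [660.4    0.77] [181.07 162.89] 88.0
packgrey 1527 slope [12.95 -0.34] z 127.93088850320092 min [631.19 -23.23 112.29] max [675.74  18.55 131.37] rect [654.  -3.] [42.84 46.35] 88.1
blue 648 slope [0.01 0.02] z 131.0159092996332 min [639.6  -17.42 130.14] max [669.68  12.08 131.9 ] rect [654.82  -2.55] [29.81 31.55] 88.4
red 236 slope [ 32.53 -71.01] z 119.15121902792724 min [641.72  25.66  94.99] max [666.44  33.74 129.25] rect [653.5   29.73] [ 8.23 26.51] 88.1
```

View pics/w17.png

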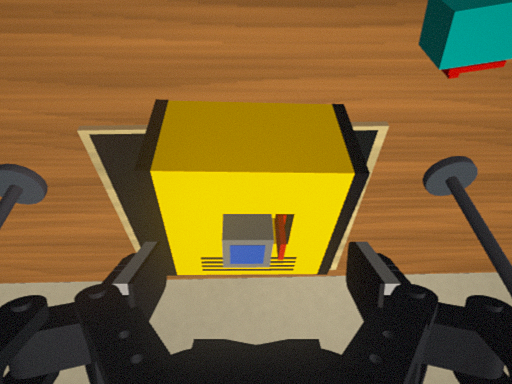

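Run:
```python
from h import *
z=np.load('pics/w17.npz'); W=world('wrist',z['d'],z['T']); p=z['p'].astype(int)
for c in (90,105,120,135,150,350,360,375,383):
    for r in range(110,150):
        if W[r,c,2]>3 : print(c,r,W[r,c].round(1),p[r,c]); break
```

```text
90 127 [ 612.1 -160.8    3. ] [134 106  70]
105 128 [ 613.  -145.8    3.6] [130 102  67]
120 127 [ 612.  -130.4    3.4] [130 105  66]
135 127 [ 611.4 -114.8    4.4] [131 104  66]
150 115 [577.8 -87.4  32.4] [117  80  41]
350 123 [582.9  93.2  39. ] [40 32 33]
360 123 [609.2 118.    3. ] [139 111  79]
375 124 [609.5 133.6   4.5] [134 109  72]
383 124 [610.  142.4   4. ] [134 110  75]
```

```bash
python3 -m pendant '[[[-1,0.04,0,-0.01,-1],[-1,0.08,0.001,-0.02,-2],[-1,0.11,0.002,-0.03,-3],[-1,0.122,0.002,-0.05,-3],[-1,0.122,0.002,-0.075,-3],[-1,0.122,0.002,-0.075,-3]]]'>/dev/null; python3 st.py;  python3 bk.py w18 wrist; python3 -c "
from h import *
cap('scene','s18')"
```

```text
t 21.1 pos [656.3   3.4 122.4] z [ 0.534  0.013 -0.845] tilt 32.3 xax [0.034 0.999 0.036] q [-0.225  0.47   1.693  0.309  0.447 -1.994] F [-0.  -0.8 -0.5] g 1.003
back 62919 slope [0.91 0.02] z 103.68502862727706 min [579.12 -74.52  90.42] max [736.01  79.43 104.89] rect [660.88   1.37] [158.88 162.73] 88.3
back+black 71549 slope [ 0.36 -0.02] z 103.76505039425197 min [579.07 -85.93  96.6 ] max [735.34  91.05 105.03] rect [660.85   1.34] [182.12 163.02] 88.1
packgrey 2609 slope [0.13 0.4 ] z 130.7226069865933 min [632.03 -23.79 129.77] max [677.23  19.   131.59] rect [654.75  -1.61] [106.64  47.56] 85.9
blue 2327 slope [-0.3   0.01] z 131.09540570767183 min [639.83 -17.1  130.35] max [669.78  12.17 131.87] rect [654.98  -2.46] [29.88 31.51] 87.9
red 358 slope [  4.6  -75.82] z 128.6030120371523 min [643.41  25.89  94.56] max [668.92  34.41 129.53] rect [656.34  30.16] [ 8.68 26.57] 87.7
```

View pics/w18.png

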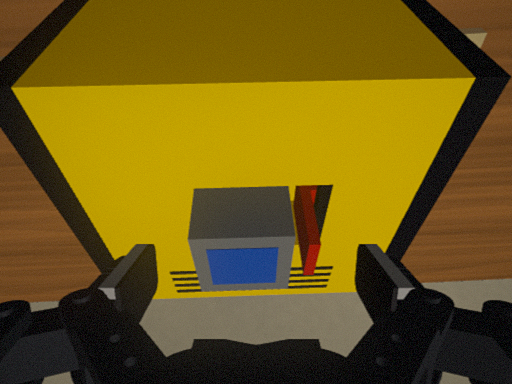

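View pics/s18.png

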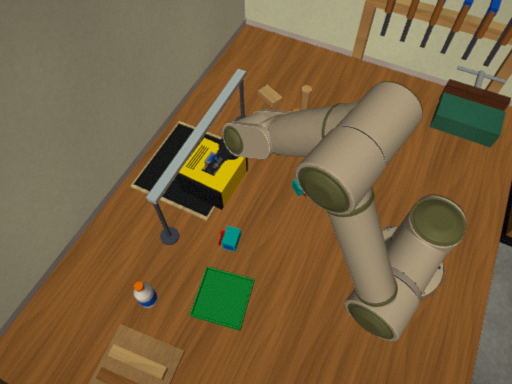

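```bash
python3 st.py
```

```text
t 21.2 pos [658.    2.9 127.1] z [ 0.54   0.011 -0.842] tilt 32.7 xax [0.034 0.999 0.035] q [-0.225  0.465  1.69   0.308  0.449 -1.993] F [-0.8 -0.4  0.7] g 0.996
```

```bash
python3 -m pendant '[[[-1,0,0,-0.008,0],[-1,0,0,-0.014,0],[-1,0,0,-0.018,0],[-1,0,0,-0.018,0],[-1,0,0,-0.018,0]]]'>/dev/null; python3 st.py; python3 -m pendant '[[[0.1,0,0,0,0],[0.3,0,0,0,0],[0.4,0,0,0,0],[1,0,0,0,0],[1,0,0,0,0],[1,0,0,0,0]]]' 30; python3 st.py; python3 bk.py w19 wrist
```

```text
t 21.7 pos [658.3   2.8 110. ] z [ 0.542  0.011 -0.841] tilt 32.8 xax [0.034 0.999 0.034] q [-0.225  0.491  1.703  0.336  0.409 -2.025] F [-0.4  1.3 -0.2] g 1.003
time_s: 22.3
eef_pos: [659.0, 2.5, 111.0]
ee_rot: [0.192, 0.693, 0.663, 0.208]
force: [0.7, -1.8, 5.6]
grip_width: 0.56
t 22.3 pos [659.    2.5 111. ] z [ 0.544  0.01  -0.839] tilt 32.9 xax [0.034 0.999 0.034] q [-0.226  0.49   1.702  0.337  0.408 -2.025] F [ 0.7 -1.8  5.6] g 0.56
back 71693 slope [ 2.42 -0.1 ] z 103.6315765428478 min [578.62 -74.68  89.13] max [694.07  79.7  104.81] rect [660.6    1.15] [158.97 161.95] 88.1
back+black 76685 slope [ 0.85 -0.05] z 103.73388406459023 min [578.86 -85.52  95.82] max [701.19  89.94 104.94] rect [660.36   1.45] [182.12 162.56] 88.2
packgrey 2817 slope [-2.24  1.38] z 130.7406694537201 min [626.87 -24.71 129.84] max [678.94  29.83 141.11] rect [653.32   3.4 ] [58.05 60.93] 2.3
blue 2344 slope [-0.13 -0.07] z 131.1043148155722 min [641.26 -15.22 130.46] max [671.44  14.18 131.81] rect [656.39  -0.54] [30.05 32.39] 87.8
red 401 slope [  1.53 -77.65] z 128.53332493430398 min [644.62  21.78  94.38] max [669.63  31.58 129.26] rect [657.39  26.67] [ 9.87 26.32] 88.0
```

View pics/w19.png

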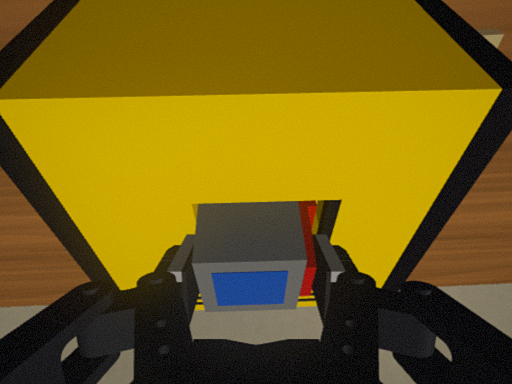

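```bash
python3 -m pendant '[[[1,0,0,0,0],[1,0,0,0.001,0],[1,0,0,0.004,0],[1,0,0,0.008,0],[1,0,0,0.012,0],[1,0,0,0.012,0]]]' 40; python3 st.py; python3 bk.py w20 wrist
```

```text
time_s: 22.95
eef_pos: [658.3, 2.9, 122.3]
ee_rot: [0.191, 0.693, 0.663, 0.208]
force: [0.3, -0.3, -2.3]
grip_width: 0.561
t 22.95 pos [658.3   2.9 122.3] z [ 0.542  0.011 -0.84 ] tilt 32.8 xax [0.034 0.999 0.034] q [-0.225  0.472  1.694  0.317  0.435 -2.003] F [ 0.3 -0.3 -2.3] g 0.561
back 67224 slope [ 2.08 -0.07] z 103.62514787747634 min [578.57 -75.    89.18] max [701.01  79.66 104.87] rect [659.18   1.39] [158.92 159.12] 88.3
back+black 74219 slope [ 0.72 -0.04] z 103.7333533852769 min [578.66 -86.19  96.08] max [711.09  90.91 105.05] rect [659.04   0.91] [182.15 160.44] 87.9
packgrey 2795 slope [1.91 1.63] z 141.79968597060576 min [626.69 -24.05 114.89] max [678.38  21.53 149.21] rect [652.4   -0.31] [52.83 54.14] 89.8
blue 2353 slope [-0.27 -0.41] z 142.16919246012117 min [640.72 -14.7  141.5 ] max [670.85  14.76 142.89] rect [656.09   0.01] [30.23 32.61] 87.5
red 393 slope [  9.97 -77.43] z 139.43290612294834 min [643.79  22.22 101.14] max [668.94  33.48 140.24] rect [691.72  29.64] [97.71 12.32] 3.4
```

```bash
python3 -m pendant '[[[1,0,0,0.006,0],[1,0,0,0.012,0],[1,0,0,0.018,0],[1,0,0,0.024,0],[1,0,0,0.03,0],[1,0,0,0.035,0],[1,0,0,0.038,0],[1,0,0,0.038,0],[1,0,0,0.038,0]]]' 40; python3 st.py; python3 bk.py w21 wrist; python3 -c "
from h import *
cap('scene','s21')"
```

```text
time_s: 23.9
eef_pos: [658.1, 2.8, 159.6]
ee_rot: [0.191, 0.693, 0.663, 0.208]
force: [0.1, -0.2, -2.3]
grip_width: 0.557
t 23.9 pos [658.1   2.8 159.6] z [ 0.541  0.011 -0.841] tilt 32.8 xax [0.034 0.999 0.034] q [-0.225  0.419  1.661  0.268  0.519 -1.949] F [ 0.1 -0.2 -2.3] g 0.557
back 55481 slope [ 1.09 -0.06] z 103.66989143859183 min [578.71 -75.43  89.72] max [727.66  79.59 105.06] rect [660.49  -4.85] [170.2  161.63] 88.1
back+black 59869 slope [0.37 0.01] z 103.74362081919256 min [578.6  -84.31  96.47] max [729.63  90.86 105.16] rect [660.58   0.96] [182.19 162.12] 88.2
packgrey 2913 slope [ 24.62 -11.17] z 131.82399038715582 min [631.8  -20.22 119.58] max [634.69  21.15 149.53] rect [633.71   2.57] [45.52 10.22] 76.9
blue 0
red 138 slope [-30.12  25.95] z 143.23577850286077 min [643.13  24.6  104.07] max [712.69  42.54 147.48] rect [678.32  36.72] [74.74  6.87] 14.3
```

View pics/w21.png

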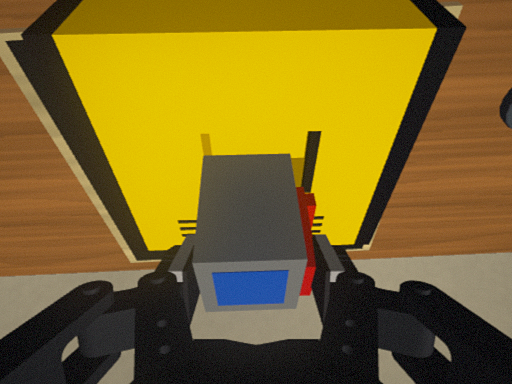

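View pics/s21.png

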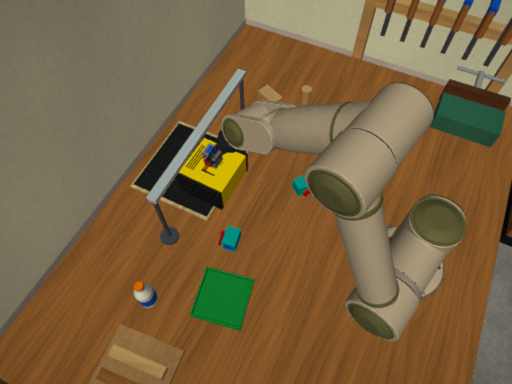

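```bash
python3 -m pendant '[[[1,-0.03,0,0.02,0],[1,-0.065,0,0.035,0],[1,-0.1,0.015,0.04,0],[1,-0.125,0.05,0.04,0],[1,-0.145,0.09,0.04,0],[1,-0.16,0.13,0.04,0],[1,-0.175,0.17,0.04,0],[1,-0.185,0.21,0.03,0],[1,-0.195,0.25,0.02,0],[1,-0.205,0.285,0.01,0],[1,-0.21,0.315,0,0],[1,-0.215,0.335,-0.015,0],[1,-0.215,0.345,-0.035,0],[1,-0.215,0.345,-0.05,0],[1,-0.215,0.345,-0.05,0]]]' 40; python3 st.py; python3 -c "
from h import *
cap('scene','s22');cap('wrist','w22');cap('top','t22')"
```

```text
time_s: 25.5
eef_pos: [442.2, 347.5, 107.6]
ee_rot: [0.191, 0.693, 0.664, 0.206]
force: [0.7, -1.1, -2.2]
grip_width: 0.558
t 25.5 pos [442.2 347.5 107.6] z [ 0.538  0.009 -0.843] tilt 32.6 xax [0.033 0.999 0.032] q [ 0.592  0.387  1.88  -0.688  0.479 -0.381] F [ 0.7 -1.1 -2.2] g 0.558
```

View pics/w22.png

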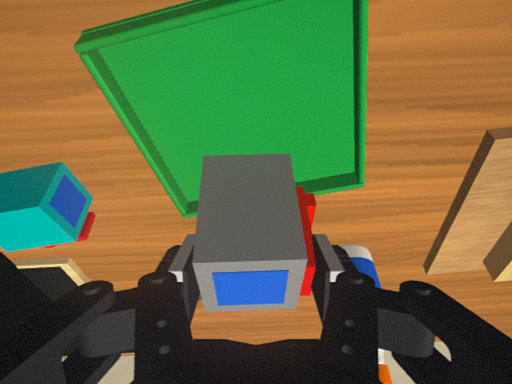

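View pics/s22.png

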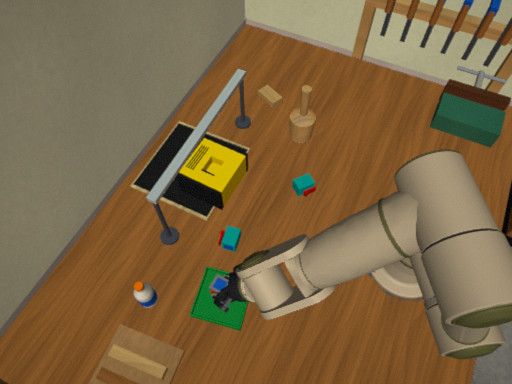

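```bash
python3 -m pendant '[[[1,0,0,-0.02,0],[1,0,0,-0.035,0],[1,0,0,-0.045,0],[1,0,0,-0.052,0],[1,0,0,-0.056,0],[1,0,0,-0.056,0]]]' 40; python3 -m pendant '[[[1,0,0,-0.002,0],[1,0,0,-0.004,0],[1,0,0,-0.004,0]]]'; python3 -c "
from h import *
p,d,T=cap('wrist','w23');W=world('wrist',d,T);p=p.astype(int);r,g,b=p[...,0],p[...,1],p[...,2]
m=(b>r+40)&(b>g+40);m[:,:210]=0;m[:,300:]=0
print('blue',np.median(W[m],0))
m=(g>r+40)&(g>b+40); print('floor z',np.nanpercentile(W[m][:,2],[10,50]))"
```

```text
time_s: 26.25
eef_pos: [443.5, 347.8, 54.2]
ee_rot: [0.191, 0.693, 0.663, 0.208]
force: [0.5, 0.0, -2.4]
grip_width: 0.557
time_s: 26.55
eef_pos: [443.2, 347.8, 49.8]
ee_rot: [0.191, 0.693, 0.663, 0.208]
force: [0.4, -0.5, -2.2]
grip_width: 0.561
blue [nan nan nan]
floor z [4.10562266 5.00897337]
```

```bash
python3 -m pendant '[[[1,0,0,-0.002,0],[1,0,0,-0.003,0],[1,0,0,-0.003,0]]]'; python3 -m pendant '[[[1,0,0,-0.001,0],[1,0,0,-0.002,0],[1,0,0,-0.002,0]]]'; python3 st.py; python3 -c "
from h import *
cap('wrist','w24');cap('scene','s24')"
```

```text
time_s: 26.9
eef_pos: [443.1, 347.8, 46.6]
ee_rot: [0.191, 0.693, 0.663, 0.208]
force: [0.3, -0.9, -1.5]
grip_width: 0.557
time_s: 27.2
eef_pos: [443.4, 347.9, 45.3]
ee_rot: [0.191, 0.693, 0.663, 0.208]
force: [-2.2, -0.3, 2.3]
grip_width: 0.557
t 27.2 pos [443.4 347.9  45.3] z [ 0.542  0.011 -0.84 ] tilt 32.8 xax [0.034 0.999 0.035] q [ 0.592  0.508  1.915 -0.951  0.369 -0.094] F [-2.2 -0.3  2.3] g 0.557
```

View pics/w24.png

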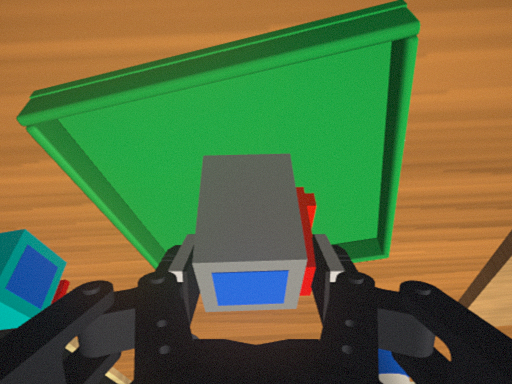

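```bash
python3 -m pendant '[[[0.05,0,0,0,0],[-0.1,0,0,0,0],[-0.3,0,0,0,0],[-1,0,0,0,0],[-1,0,0,0,0],[-1,0,0,0,0],[-1,-0.005,0,0.008,0],[-1,-0.015,0,0.025,0],[-1,-0.03,0,0.05,0],[-1,-0.05,0,0.085,0],[-1,-0.07,0,0.13,0],[-1,-0.07,0,0.16,0],[-1,-0.07,0,0.16,0]]]'; python3 st.py; python3 -c "
from h import *
cap('wrist','w25');cap('scene','s25');cap('top','t25')"; python3 bk.py s26 scene
```

```text
time_s: 28.6
eef_pos: [373.6, 349.2, 209.9]
ee_rot: [0.191, 0.692, 0.663, 0.212]
force: [-0.6, 0.1, 0.1]
grip_width: 0.999
t 28.6 pos [373.6 349.2 209.9] z [ 0.547  0.017 -0.837] tilt 33.2 xax [0.032 0.999 0.04 ] q [ 0.692  0.142  1.891 -0.543  0.708 -0.489] F [-0.6  0.1  0.1] g 0.999
back 1820 slope [0.15 0.06] z 104.85394940240829 min [580.   -77.55  94.5 ] max [738.34  78.18 110.23] rect [659.72   0.09] [162.29 162.89] 88.2
back+black 2070 slope [ 0.06 -0.22] z 104.88976489428146 min [580.05 -89.8   96.45] max [738.42  91.26 110.1 ] rect [659.99   0.34] [184.61 162.44] 88.5
packgrey 0
blue 0
red 0
```

View pics/w25.png

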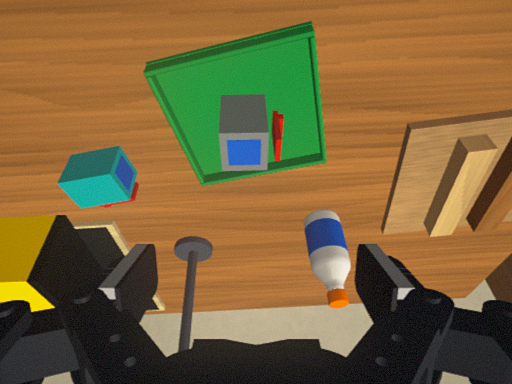

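View pics/s25.png

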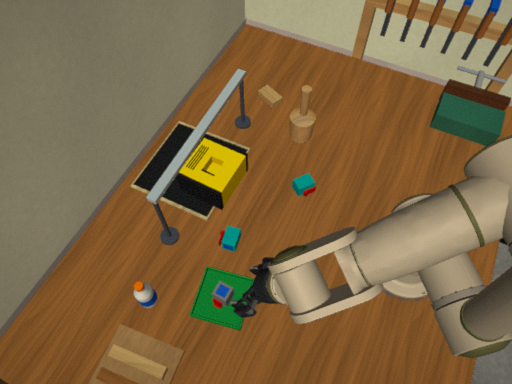

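```bash
python3 - <<'E'
from h import *
z=np.load('pics/w25.npz'); W=world('wrist',z['d'],z['T']); p=z['p'].astype(int);r,g,b=p[...,0],p[...,1],p[...,2]
m=(b>r+40)&(b>g+40);m[:,:215]=0;m[:,270:]=0;m[:125]=0;m[180:]=0
w=W[m]; A=np.c_[w[:,:2]-w[:,:2].mean(0),np.ones(len(w))]; c=np.linalg.lstsq(A,w[:,2],rcond=None)[0]
print('blue end',np.median(w,0),'tilt deg',np.degrees(np.arctan(c[:2])))
print(p[150,240],W[150,240])
E
python3 - <<'E'
from rig import monitor,order
s=monitor.sense(); print(s['time_s'],s['force']); print(order.finish_job());
E
```

```text
blue end [438.31340991 341.96163965  65.1002002 ] tilt deg [-0.21059096  0.01398437]
[ 39  99 197] [435.83077624 338.80741583  65.02920725]
28.8 [ 0.55534263 -0.70769122 -0.10369349]
the job is handed in; nothing more can be done
None
```

I handed the job in at 28.8 s. The radio lies face down with its foot at the board's edge, and the pack stands plug end down in the green tray. No verdict is reported, so what follows is my own last checks.

**What I did**
- **Leaning the tool:** the moves can't tilt it. I leaned it to 33 degrees by driving the arm repeatedly against its reach limit.
- **Tipping:** I pushed the radio square against the edge and tipped it. The first tip failed: the radio rocked back upright when I withdrew, leaned about 16 degrees backwards, and settled standing against the edge. The second tip worked.
- **Pack:** I squeezed the tab in (grip 47.6 mm, meaning fully in), lifted the pack straight up and set it in the tray.

**Last checks**
- **Radio:** the back face is level at about 104 mm, the foot is about 30 mm short of the edge, it is square within about 3 degrees, and it did not rise when the pack came out.
- **Pack:** the blue end is up at 65.1 mm, level within 0.3 degrees. It is about 4 mm from the tray's centre, and the gripper is open and clear.
- **Bystanders:** the mallet, glue, offcut and lamp look untouched in the pictures; I did not measure them again at the end.

**What disagreed**
- **Radio after the second tip:** it came down about 47 mm short of the edge, outside the 40 mm limit. I pushed it forward about 17 mm before touching the pack.
- **Last joint:** it briefly read -2.881 rad against its -2.88 limit. I moved off at once, but if that counts as passing the range, the run fails.

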